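# Swap the flat battery of a trim router

### The job

The trim router's battery is flat: squeeze the pack's two side buttons together, draw it out and stand it fully home in the empty charger, and fit the charged pack from the other charger in the router in its place, fully home with both its buttons sprung back out. Do not tear the flat pack out against its latch, lower both packs in rather than dropping them, and leave the glue bottle, tin, spray can and chisel where they are.

Things in the scene. Friction and masses are not known exactly. Their poses are not given: they have to be found in the camera images.
- pack_flat_mid (a point): flat battery pack (latched in the router at the start). Black head 62 (x) by 48 (y) by 46 mm tall; under it a stem 36 by 30 by 42 mm long, last 9 mm tapering to 27 by 21. Spring buttons on its y sides. Point: midway between the buttons, 28 mm above the head's underside, 18 below its top, 70 above the stem's foot. z up, y from button to button; same turned half round. 180 to 290 g.
- pack_fresh_mid (a point): charged battery pack (in charger_b at the start). Black head 62 (x) by 48 (y) by 46 mm tall; under it a stem 36 by 30 by 42 mm long, last 9 mm tapering to 27 by 21. Spring buttons on its y sides. Point: midway between the buttons, 28 mm above the head's underside, 18 below its top, 70 above the stem's foot. z up, y from button to button; same turned half round. 180 to 290 g.
- pack_flat_l (a joint): grey ribbed button on the flat pack's +y side, 30 mm wide (x), 20 tall, 5.5 mm proud (59 mm over both, 49 squeezed). Value: m pressed in, 0 (sprung out) to 0.005 (stop). About 2 N starts it, 8 N holds it in. It draws in a hook on the stem, 14 to 27 mm below the head, 4.5 mm proud. Latched in the router, the pack comes free only with both buttons in by 0.003 to 0.0045.
- pack_flat_r (a joint): grey ribbed button on the flat pack's -y side, 30 mm wide (x), 20 tall, 5.5 mm proud (59 mm over both, 49 squeezed). Value: m pressed in, 0 (sprung out) to 0.005 (stop). About 2 N starts it, 8 N holds it in. It draws in a hook on the stem, 14 to 27 mm below the head, 4.5 mm proud. Latched in the router, the pack comes free only with both buttons in by 0.003 to 0.0045.
- pack_fresh_l (a joint): grey ribbed button on the charged pack's +y side, 30 mm wide (x), 20 tall, 5.5 mm proud (59 mm over both, 49 squeezed). Value: m pressed in, 0 (sprung out) to 0.005 (stop). About 2 N starts it, 8 N holds it in. It draws in a hook on the stem, 14 to 27 mm below the head, 4.5 mm proud. Latched in the router, the pack comes free only with both buttons in by 0.003 to 0.0045.
- pack_fresh_r (a joint): grey ribbed button on the charged pack's -y side, 30 mm wide (x), 20 tall, 5.5 mm proud (59 mm over both, 49 squeezed). Value: m pressed in, 0 (sprung out) to 0.005 (stop). About 2 N starts it, 8 N holds it in. It draws in a hook on the stem, 14 to 27 mm below the head, 4.5 mm proud. Latched in the router, the pack comes free only with both buttons in by 0.003 to 0.0045.
- router_mouth (a point): on the fixed upright trim router, 158 mm up: the centre of the mouth of its pocket, 39 (x) by 33 (y) by 45 mm deep, in a collar 76 (x) by 48 (y). z up. A pack stands in it stem down, buttons to the y sides, either way round, head's underside on the collar (pack's point 28 mm above this), 1.5 mm play each way. A ledge in its top 12 mm catches the hooks: they pass squeezed and spring out under it.
- router: the same router; origin on the bench under its axis. It stands on a pine panel about 170 (x) by 190 (y) by 18 mm, in a low plywood frame, with two lever clamps up to 70 mm tall, 80 mm off in y. Its round body is up to 82 mm across.
- charger_a_mouth (a point): on the fixed charger that is empty at the start (black, 110 by 110 by 52 mm), 62 mm up: the centre of the mouth of its pocket, 39 (x) by 33 (y) by 45 mm deep, in a collar 76 (x) by 48 (y). z up. A pack stands in it stem down, buttons to the y sides, either way round, head's underside on the collar (pack's point 28 mm above this), 1.5 mm play each way. No latch.
- charger_b_mouth (a point): on the fixed charger that holds the charged pack at the start (black, 110 by 110 by 52 mm), 62 mm up: the centre of the mouth of its pocket, 39 (x) by 33 (y) by 45 mm deep, in a collar 76 (x) by 48 (y). z up. A pack stands in it stem down, buttons to the y sides, either way round, head's underside on the collar (pack's point 28 mm above this), 1.5 mm play each way. No latch.
- glue: bystander: white wood-glue bottle standing upright, 74 mm across, 245 mm tall (0.8 kg); origin at the centre of its foot. Leave it alone.
- tin: bystander: round metal tin, 84 mm across, 62 mm tall; origin at the centre of its foot. Leave it alone.
- spray: bystander: spray can standing upright close to the empty charger, 58 mm across, 190 mm tall; origin at the centre of its foot. Leave it alone.
- chisel: bystander: chisel lying flat along its x axis, 235 mm long, 24 mm tall, blade to +x; origin on its underside 115 mm from the handle's end. Leave it alone.
There are look-alikes about, which are no part of the job. What is shaped like the part that bears pack_fresh_mid but brown or turquoise is not meant.

How it is judged:
By the outcome, as a careful person would: the job done as asked, in the order asked, and still so for the second after the job is handed in, with the robot touching nothing.
It also fails if it takes over 72 s, if anything falls off the work surface, if the arm or the gripper's body presses on something with over 40 N, if the wrist force passes 120 N, or if a joint passes its speed limit or range.

### The arm

A 6-joint arm with a two-finger parallel gripper is mounted at the origin on the work surface. World frame = base frame: x ahead of the robot, y to its left, z up, the work surface at z = 0. Lengths are in m, angles in rad, forces in N, time in s.
With the tool pointing down it reaches from about 0.375 to 0.9 m from the base axis. Payload 3.1 kg.
Tool frame: the origin (TCP) lies between the finger pads; the fingertips stand 11 mm ahead of it and the grasp point (between the pads) lies 8 mm behind it; z points along the fingers, y is the line along which they close (so a half turn about z gives the same grasp; the last joint's range is limited). The gripper opens to 87 mm and grips with 3 to 60 N. Pads are 19 mm wide; open, the fingers measure 117 mm over their backs; the gripper's body (75 mm by 190 mm) begins 51 mm behind the grasp point.
Start: joints at [-1.512, 0.527, 1.433, -0, 1.181, -0.178], TCP at [0.147, -0.607, 0.234] pointing down, gripper open.
Joint ranges: [-3.08, 3.08], [-0.75, 2.2], [0.22, 2.44], [-1.43, 4.57], [0, 2.65], [-2.85, 2.85]. Speed limits (rad/s): [2.79, 2.79, 3.14, 3.14, 3.14, 3.14].

### API

Orientations are given as a unit quaternion [x, y, z, w].
In Python, from rig import robot gives the robot as it stands.
- The arm moves only by the tool move_arm, never from a script. Its argument "moves" is text: rows parted by semicolons, each of 7 numbers parted by spaces: the shift along the tool's x, y, z in units of 100 mm (1.0 is 100 mm), then the turn, a rotation vector about the tool's x, y, z in units of 90 degrees (1.0 is 90 degrees), then the opening, from 0 (shut) to 1 (fully open). A call has 1 to 12 rows; each row is the pose to reach, as a shift and turn from the pose commanded when the call began, along the tool's axes at that moment; what a row does not reach only later rows make up. A row lasts 1/10 s, in which the tool goes at most 50 mm and 8.59 degrees, less where a joint would pass 70% of its speed; a pose out of reach is approached as far as the arm can. A call with a number of a shift or a turn outside -1 to 1 is refused whole. A call with a gripper value outside its range is refused whole. The fingers move at their own pace and stop on an object; "squeeze" is the grip in N (left out, the last holds). Time passes only in rows, so rows that repeat a pose let the fingers close. It gives the time, the measured TCP pose, the force, the opening and the grip force at its end, in the units of the state.
- robot.get_obs(): the state, without advancing time (a new reading comes with each control period).
- robot.camera(name): name is "scene" or "top" or "wrist"; returns a dict with "image" (480x640x3 uint8, red, green, blue), "intrinsics" (3x3 intrinsics, pixels), "dist_coeffs" ([k1, k2, p1, p2, k3] as OpenCV has them; the pictures are not rectified), "extrinsics" (4x4, takes a point from world to camera coordinates). Camera axes: x right, y up, looking along -z (the intrinsics and any distortion apply to the point x, -y, -z); pixel columns grow to the right and rows downward; lengths in m; the calibration is good to about 2 mm. A picture is of the moment at which its call begins. There is no depth.
- robot.hand_in(): hands the job in; it is judged then, once.
The state is a dict: "time": time; "q": joint angles; "joint_velocities": joint speeds; "joint_torque": joint torques, N m; "position": TCP position; "tool_rot": TCP orientation; "ft_force": force on the tool from outside, world axes, zero at the start; "moment": the same for the moment, N m; "grip_width": finger opening in m; "grip_force": force on a finger pad.
Only numpy, scipy, OpenCV 4.12 (cv2) and the standard library are available. Lean on these libraries where they do the work, as an engineer would, in place of code of your own. Each camera call takes 0.05 s, during which the arm holds its last target. There are 200 camera calls.

## Working session

There is one attempt and no reset: what is moved stays moved. The work goes in short steps, Python scripts to look and compute and a tool call to move; the robot and the scene stay as the last step left them, time stands still between calls to the robot, and variables do not carry over. Pictures are saved under pics/ and viewed, at most 10 in all, crops included, and the job is handed in when it is done.

Besides the shell and the picture viewer there is one more tool, called after "Emit:" in YAML: its name, and indented under it one key for each argument. move_arm: Moves the arm, as the interface text tells. Shifts and turns lie within -1 to 1; 1 stands for 100 mm of shift or 90 degrees of turn. Its arguments: {"type":"object","properties":{"moves":{"type":"string"},"squeeze":{"type":"number"}},"required":["moves"]}

```bash
ls; mkdir -p pics; cat > h.py <<'E'
import numpy as np, cv2
from rig import robot
def shot(name,f):
    c=robot.camera(name); cv2.imwrite('pics/'+f,c['image'][:,:,::-1]); np.savez('pics/'+f[:-4]+'.npz',**{k:np.array(v) for k,v in c.items()}); return c
def load(f): return dict(np.load('pics/'+f+'.npz'))
def ray(c,uv):
    p=cv2.undistortPoints(np.array([[uv]],float),c['intrinsics'],c['dist_coeffs'])[0,0]
    E=c['extrinsics']; R=E[:3,:3]; d=R.T@np.array([p[0],-p[1],-1]); return -R.T@E[:3,3], d
def onz(c,uv,z):
    o,d=ray(c,uv); return o+d*(z-o[2])/d[2]
def proj(c,P):
    E=c['extrinsics']; p=E[:3,:3]@np.array(P,float)+E[:3,3]
    return cv2.projectPoints(np.array([[p[0],-p[1],-p[2]]]),np.zeros(3),np.zeros(3),c['intrinsics'],c['dist_coeffs'])[0][0,0]
E
python3 - <<'E'
from h import *
for n in('scene','top'):
    c=shot(n,n+'1.png'); o,d=ray(c,(320,240)); print(n,o,d)
print(robot.get_obs())
E
```

```text
pics
scene [ 0.84368183 -0.32811384  0.85670421] [-0.33686108  0.4345525  -0.83541053]
top [0.39195961 0.05425185 0.91900939] [ 0.18480595 -0.00102166 -0.98308563]
{'time': 0.1, 'q': array([-1.51150574e+00,  5.28350094e-01,  1.43374754e+00,  8.54227180e-06,
        1.18141594e+00, -1.78493764e-01]), 'joint_velocities': array([ 2.09786252e-03, -3.15927094e-03, -2.85092996e-03,  1.41013110e-03,
        7.84436106e-05, -1.32104149e-04]), 'joint_torque': array([ 6.65355637e-04, -4.40983665e+01, -1.77150661e+01,  6.35591475e-02,
        5.32842509e-02, -4.34730225e-05]), 'position': array([ 0.14721564, -0.60676932,  0.23269214]), 'tool_rot': array([ 9.92940382e-01,  1.18610607e-01,  6.11537609e-05, -9.58516928e-04]), 'ft_force': array([ 0.36907506,  0.52884647, -0.07827978]), 'moment': array([ 0.00475216, -0.00165483,  0.01209304]), 'grip_force': 0.0, 'grip_width': 0.08721530707054136}
```

View pics/scene1.png

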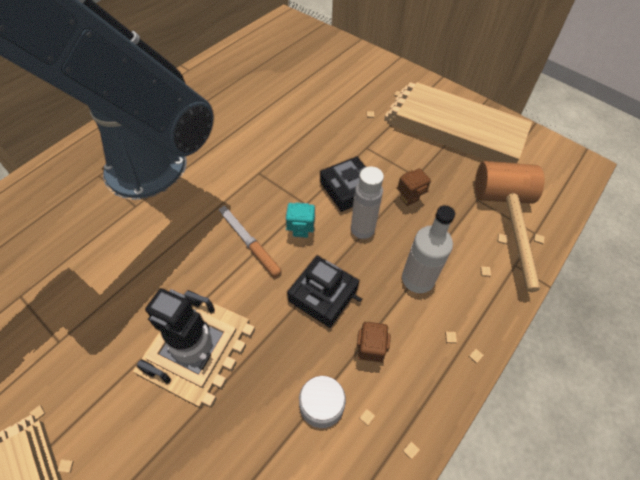

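View pics/top1.png

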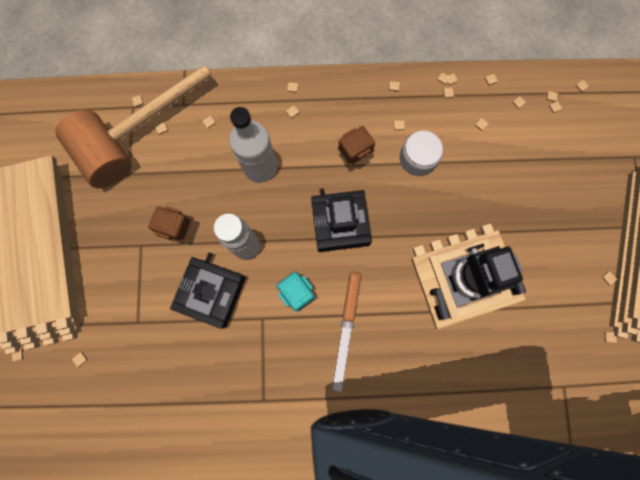

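Scene: the router with the flat pack is at top px (500,270). Charger_b with a black pack is at (340,215), and the empty charger_a, with a dark pocket, at (207,290). The pack look-alikes are brown at (357,145) and (168,222) and turquoise at (296,290). Only the black one at (340,215), standing in a charger, fits the description. I'll confirm that with one enlarged crop.

```bash
python3 - <<'E'
from h import *
t=cv2.imread('pics/top1.png'); s=cv2.imread('pics/scene1.png')
def cr(im,u,v,r=50): 
    x=cv2.resize(im[v-r:v+r,u-r:u+r],(266,266),interpolation=cv2.INTER_CUBIC); return cv2.convertScaleAbs(x,alpha=1.8,beta=20)
a=np.hstack([cr(t,340,220,40),cr(t,207,292,40),cr(t,480,275,60)]); b=np.hstack([cr(s,323,285,40),cr(s,350,190,40),cr(s,185,330,60)])
cv2.imwrite('pics/crop1.png',np.vstack([a,b]))
c=load('top1')
for n,uv,z in [('B head top',(342,213),.108),('A mouth',(206,291),.062),('router top',(502,268),.204),('tin',(424,152),.0),('turq',(296,290),.04)]: print(n,onz(c,uv,z))
E
```

```text
B head top [0.5940943  0.01046661 0.108     ]
A mouth [0.46234266 0.27449106 0.062     ]
router top [ 0.46890249 -0.23906788  0.204     ]
tin [ 0.75175267 -0.18140441  0.        ]
turq [0.45968947 0.10386169 0.04      ]
```

View pics/crop1.png

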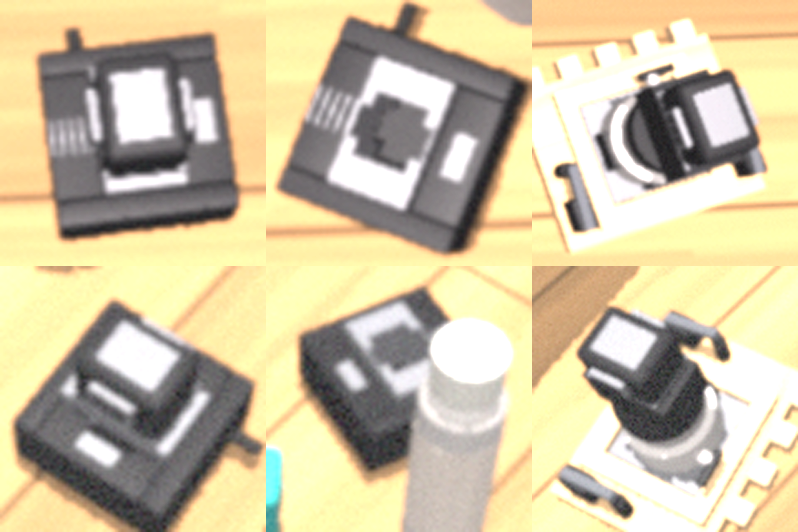

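The crop shows the black, grey-labelled pack standing in charger_b. Charger_a has an open pocket, and the router holds the flat pack. Next I move above the router.

Emit:
move_arm:
  moves: "1 -0.7 -1 0 0 0 1;1 -0.7 -1 0 0 0 1;1 -0.7 -1 0 0 0 1;1 -0.7 -1 0 0 0 1"

```text
time: 0.5
position: [0.2308, -0.5142, 0.3374]
tool_rot: [0.993, 0.12, 0.001, 0.003]
ft_force: [0.1, -0.5, 1.3]
grip_width: 0.087
grip_force: 0.0
```

Emit:
move_arm:
  moves: "1 -0.7 0 0 0 0 1;1 -0.7 0 0 0 0 1;1 -0.7 0 0 0 0 1"

```text
time: 0.8
position: [0.3098, -0.421, 0.3326]
tool_rot: [0.993, 0.12, -0.0, -0.002]
ft_force: [0.0, 0.4, 0.2]
grip_width: 0.0872
grip_force: 0.0
```

Emit:
move_arm:
  moves: "1 -0.7 0 0 0 0 1;1 -0.7 0 0 0 0 1;1 -0.7 0 0 0 0 1"

```text
time: 1.1
position: [0.3905, -0.3297, 0.3325]
tool_rot: [0.993, 0.12, -0.0, -0.001]
ft_force: [0.2, 0.8, -0.2]
grip_width: 0.087
grip_force: 0.0
```

Emit:
move_arm:
  moves: "1 -0.7 0 0 0 0 1;1 -0.7 0 0 0 0 1;1 -0.7 0 0 0 0 1;1 -0.7 0 0 0 0 1;1 -0.7 0 0 0 0 1"

```text
time: 1.6
position: [0.4697, -0.2412, 0.3327]
tool_rot: [0.993, 0.119, -0.001, -0.0]
ft_force: [-0.7, 0.0, -0.3]
grip_width: 0.087
grip_force: 0.0
```

```bash
python3 - <<'E'
from h import *
c=shot('wrist','w1.png'); o=robot.get_obs(); print(o['time'],o['position'],o['tool_rot'],ray(c,(320,240)))
E
```

```text
1.65 [ 0.46939414 -0.24178332  0.33278561] [ 9.92966444e-01  1.18393436e-01 -7.83650604e-04 -1.43568337e-04] (array([ 0.55117335, -0.22098975,  0.4840205 ]), array([-0.29286557, -0.07440247, -0.95328216]))
```

View pics/w1.png

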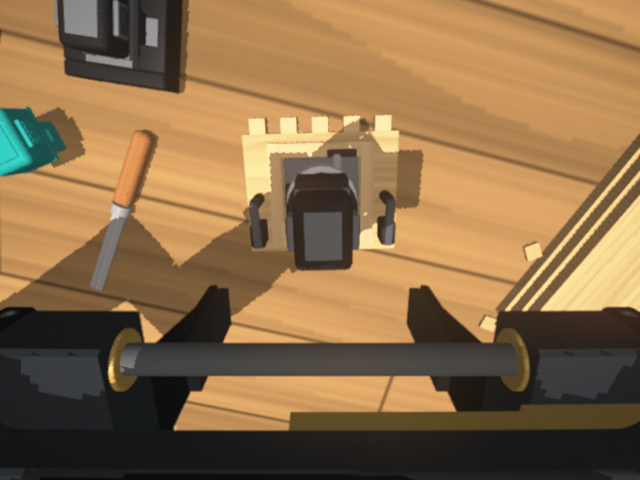

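The wrist view shows the flat pack's head at px (323,235) with its label spanning about (300–346, 210–262). The buttons are on the left and right, nearly aligned with the fingers. I'll measure the label quad.

```bash
cat >> h.py <<'E'
def label(c,uv,z,lo=60,hi=130,r=60):
    """label quad near uv -> centre, yaw (deg) of its edges in world at height z"""
    im=c['image'].astype(int); g=im.mean(2); sat=im.max(2)-im.min(2)
    m=((g>lo)&(g<hi)&(sat<25)).astype(np.uint8)
    m=cv2.morphologyEx(m,cv2.MORPH_OPEN,np.ones((3,3),np.uint8))
    n,L,S,C=cv2.connectedComponentsWithStats(m,connectivity=4)
    k=L[int(uv[1]),int(uv[0])]; 
    if not k: print('seed g',g[int(uv[1]),int(uv[0])]); return
    ct=max(cv2.findContours((L==k).astype(np.uint8),cv2.RETR_EXTERNAL,cv2.CHAIN_APPROX_NONE)[0],key=len)
    w=np.array([onz(c,p[0],z)[:2] for p in ct],np.float32)
    (cx,cy),(a,b),ang=cv2.minAreaRect((w*1000).astype(np.float32))
    ang=(ang+45)%90-45
    print('px',S[k],'centre',cx,cy,'size',a,b,'yaw',ang); return cx,cy,ang
def toolyaw():
    from scipy.spatial.transform import Rotation as R
    o=robot.get_obs(); M=R.from_quat(o['tool_rot']).as_matrix(); print(o['time'],'pos',o['position']*1000,'toolx yaw',np.degrees(np.arctan2(M[1,0],M[0,0])),'tilt',M[:,2]); return o['position'],M
def go(x,y,z,yaw):
    """print shift and turn in move units to reach TCP x,y,z (mm), tool-x yaw (deg)"""
    p,M=toolyaw(); d=M.T@(np.array([x,y,z])-p*1000)/100
    y0=np.degrees(np.arctan2(M[1,0],M[0,0])); print('shift',d.round(3),'turn z',-(yaw-y0)/90)
E
python3 - <<'E'
from h import *
c=load('w1'); print(c['image'][235,323],c['image'][222,350]); 
for lo in (50,60,70): label(c,(323,235),.204,lo)
toolyaw()
t=load('top1'); s=load('scene1'); print(t['image'][268,502],t['image'][208,342])
label(t,(502,268),.204,90,220);label(t,(342,208),.108,90,220); label(s,(166,306),.204,90,220); label(s,(325,274),.108,90,220)
E
```

```text
[93 89 87] [50 40 33]
px [ 303  211   40   51 1959] centre 468.34002685546875 -244.1656036376953 size 41.394554138183594 30.81698226928711 yaw 14.873213768005371
px [ 303  212   39   49 1849] centre 468.398681640625 -243.91110229492188 size 40.31588363647461 29.692848205566406 yaw 14.82524299621582
px [ 304  212   38   49 1790] centre 468.35992431640625 -244.14393615722656 size 39.73824691772461 29.262340545654297 yaw 14.825403213500977
1.65 pos [ 469.39413784 -241.78332397  332.78561133] toolx yaw 13.598809351033402 tilt [-1.59027260e-03  9.95589077e-05 -9.99998731e-01]
[127 122 128] [137 133 138]
px [493 253  24  28 443] centre 471.19482421875 -244.17872619628906 size 39.83541488647461 29.729188919067383 yaw 15.471827507019043
px [334 201  18  22 339] centre 597.4052124023438 9.759770393371582 size 40.033592224121094 30.733190536499023 yaw 3.660228967666626
px [152 293  29  24 425] centre 467.1058044433594 -245.8318634033203 size 40.708717346191406 30.754131317138672 yaw 14.921675682067871
px [313 262  23  20 287] centre 594.0515747070312 8.963019371032715 size 40.627498626708984 30.781404495239258 yaw 4.8293328285217285
```

Flat pack centre is about (468.5, −244.4) mm, yaw 15°. The charged pack is at about (595.5, 9.4), yaw about 4.5°. Now I descend and grip.

Emit:
move_arm:
  moves: "-0.015 0.022 0.4 0 0 -0.015 1;-0.015 0.022 0.8 0 0 -0.015 1;-0.015 0.022 1 0 0 -0.015 1;-0.015 0.022 1 0 0 -0.015 1"

```text
time: 2.05
position: [0.4662, -0.2436, 0.2303]
tool_rot: [0.992, 0.129, -0.003, -0.003]
ft_force: [0.4, 0.3, 0.2]
grip_width: 0.0871
grip_force: 0.0
```

Emit:
move_arm:
  moves: "0 0 0.25 0 0 0 1;0 0 0.45 0 0 0 1;0 0 0.55 0 0 0 1;0 0 0.55 0 0 0 1;0 0 0.55 0 0 0 1"

```text
time: 2.55
position: [0.4696, -0.2445, 0.1796]
tool_rot: [0.992, 0.13, 0.001, 0.001]
ft_force: [0.1, -0.6, 0.2]
grip_width: 0.0867
grip_force: 0.0
```

```bash
python3 - <<'E'
from h import *
go(468.5,-244.4,178,15)
c=shot('wrist','w2.png'); label(c,(323,300),.204,60)
for x in (-31,31):
  print(proj(c,[.4685+x*.001*.966,-.2444+x*.001*.259,.204]))
E
```

```text
2.55 pos [ 469.60638024 -244.49795532  179.58245844] toolx yaw 14.938909922430065 tilt [ 0.00148523 -0.00131441 -0.99999803]
shift [-0.01  -0.004  0.016] turn z -0.0006787786396659396
seed g 37.0
[318.91959113 409.90108642]
[318.97420953 274.9637411 ]
```

Emit:
move_arm:
  moves: "-0.01 -0.005 0.015 0 0 0 0.6;-0.01 -0.005 0.015 0 0 0 0.3;-0.01 -0.005 0.015 0 0 0 0.3;-0.01 -0.005 0.015 0 0 0 0.3;-0.01 -0.005 0.015 0 0 0 0.3;-0.01 -0.005 0.015 0 0 0 0.3;-0.01 -0.005 0.015 0 0 0 0.3;-0.01 -0.005 0.015 0 0 0 0.3"
  squeeze: 30

```text
time: 3.4
position: [0.4683, -0.2436, 0.1775]
tool_rot: [0.991, 0.13, 0.0, 0.0]
ft_force: [-0.7, -0.0, 5.7]
grip_width: 0.048
grip_force: 30.0
```

```bash
python3 - <<'E'
from h import *
toolyaw();o=robot.get_obs();print(o['grip_width'],o['grip_force'],o['ft_force'])
E
```

```text
3.4 pos [ 468.32169491 -243.61765111  177.51686333] toolx yaw 14.979718544391911 tilt [ 8.19819099e-04 -8.20904524e-04 -9.99999327e-01]
0.047984831041494806 29.995438649821153 [-0.65944571 -0.04150533  5.72192716]
```

Width 48 mm, so both buttons are at their stops. I draw up gently first.

Emit:
move_arm:
  moves: "0 0 -0.02 0 0 0 0.3;0 0 -0.04 0 0 0 0.3;0 0 -0.07 0 0 0 0.3;0 0 -0.1 0 0 0 0.3;0 0 -0.1 0 0 0 0.3"

```text
time: 3.9
position: [0.4681, -0.2436, 0.1874]
tool_rot: [0.991, 0.13, 0.0, 0.0]
ft_force: [-0.6, -2.4, -1.2]
grip_width: 0.0479
grip_force: 30.0
```

The pack came free with no latch force. I lift it while measuring charger A and the spray can.

Emit:
move_arm:
  moves: "0 0 -0.3 0 0 0 0.3;0 0 -0.6 0 0 0 0.3;0 0 -0.9 0 0 0 0.3;0 0 -1 0 0 0 0.3;0 0 -1 0 0 0 0.3"

```text
time: 4.4
position: [0.4683, -0.2431, 0.2882]
tool_rot: [0.991, 0.13, 0.001, 0.001]
ft_force: [-0.5, -1.1, -1.8]
grip_width: 0.0478
grip_force: 30.0
```

```bash
python3 - <<'E'
from h import *
t=load('top1'); s=load('scene1')
im=t['image'].astype(int); g=im.mean(2); sat=im.max(2)-im.min(2)
# collar of A: light grey
sub=g[255:330,165:250]; print('g collar',im[272,190],im[310,212],im[291,206])
hsv=cv2.cvtColor(t['image'],cv2.COLOR_RGB2HSV)
def rect(mask,z,c,off=(0,0)):
    ct=max(cv2.findContours(mask.astype(np.uint8),cv2.RETR_EXTERNAL,cv2.CHAIN_APPROX_NONE)[0],key=cv2.contourArea)
    w=np.array([onz(c,p[0],z)[:2]*1000 for p in ct],np.float32); print(cv2.minAreaRect(w))
box=np.zeros(g.shape,bool); box[250:335,165:250]=1
for lo in (60,75,90): rect(box&(g>lo)&(g<200)&(sat<25),.062,t)
box=np.zeros(g.shape,bool); box[185:255,305:378]=1
for hi in (60,80): rect(box&(g<hi)&(sat<30),.052,t)
box=np.zeros(g.shape,bool); box[250:335,165:250]=1
for hi in (60,80): rect(box&(g<hi)&(sat<30),.052,t)
# spray top cap centre both views
for c,uv in((t,(229,226)),(s,(371,178))): print('spray top',onz(c,uv,.19))
for c,uv in((t,(242,118)),(s,(445,213))): print('glue top',onz(c,uv,.245))
toolyaw(); o=robot.get_obs(); print(o['ft_force'],o['grip_width'])
E
```

```text
g collar [46 44 45] [44 43 44] [58 55 55]
((466.26641845703125, 289.1177978515625), (75.52532958984375, 79.8892593383789), 68.07563781738281)
((466.61578369140625, 289.4368591308594), (74.71434783935547, 78.14884185791016), 67.62039184570312)
((462.1318054199219, 278.9835205078125), (50.74516296386719, 76.41851043701172), 68.07796478271484)
((599.6848754882812, 10.686931610107422), (125.9213638305664, 108.19945526123047), 5.188709735870361)
((599.6848754882812, 10.686931610107422), (125.9213638305664, 108.19945526123047), 5.188709735870361)
((468.59637451171875, 269.26300048828125), (116.34149169921875, 126.97662353515625), 68.5036849975586)
((468.3546142578125, 269.1931457519531), (117.43531036376953, 126.46730041503906), 67.5285415649414)
spray top [0.55855244 0.20453796 0.19      ]
spray top [0.55913959 0.19954366 0.19      ]
glue top [0.72592175 0.17334775 0.245     ]
glue top [0.7291001  0.17420931 0.245     ]
4.4 pos [ 468.3069712  -243.05764016  288.16806022] toolx yaw 14.97723819302266 tilt [ 2.00402017e-03 -8.41117243e-04 -9.99997638e-01]
[-0.4534941  -1.13314279 -1.7531059 ] 0.047787453570038885
```

Charger A is at yaw −22°, about (462, 277). The spray can at (559, 202) clears the gripper body. I transit with the turn and take a look from near A.

Emit:
move_arm:
  moves: "0.13 -0.48 -0.15 0 0 0.09 0.3;0.26 -0.97 -0.15 0 0 0.18 0.3;0.26 -0.97 -0.15 0 0 0.27 0.3;0.26 -0.97 -0.15 0 0 0.36 0.3;0.26 -0.97 -0.15 0 0 0.41 0.3;0.26 -0.97 -0.15 0 0 0.41 0.3"

```text
time: 5.0
position: [0.4668, -0.1417, 0.3]
tool_rot: [0.982, -0.19, -0.002, -0.001]
ft_force: [-1.0, -0.7, -1.8]
grip_width: 0.0476
grip_force: 30.0
```

Emit:
move_arm:
  moves: "-0.19 -0.46 0 0 0 0 0.3;-0.38 -0.93 0 0 0 0 0.3;-0.38 -0.93 0 0 0 0 0.3"

```text
time: 5.3
position: [0.4649, -0.0369, 0.3004]
tool_rot: [0.982, -0.187, -0.003, -0.002]
ft_force: [-0.1, -0.0, -2.5]
grip_width: 0.0481
grip_force: 30.0
```

Emit:
move_arm:
  moves: "-0.19 -0.46 0 0 0 0 0.3;-0.38 -0.93 0 0 0 0 0.3;-0.38 -0.93 0 0 0 0 0.3"

```text
time: 5.6
position: [0.4652, 0.0629, 0.3008]
tool_rot: [0.983, -0.186, -0.002, -0.001]
ft_force: [-0.8, -0.5, -1.2]
grip_width: 0.0476
grip_force: 30.0
```

Emit:
move_arm:
  moves: "-0.19 -0.46 0 0 0 0 0.3;-0.38 -0.93 0 0 0 0 0.3;-0.38 -0.93 0 0 0 0 0.3;-0.38 -0.93 0 0 0 0 0.3;-0.38 -0.93 0 0 0 0 0.3"

```text
time: 6.1
position: [0.4663, 0.1573, 0.3014]
tool_rot: [0.982, -0.19, -0.001, 0.001]
ft_force: [-0.1, 0.2, -1.4]
grip_width: 0.0479
grip_force: 30.0
```

```bash
python3 - <<'E'
from h import *
toolyaw(); c=shot('wrist','w3.png'); print(proj(c,[.462,.277,.062]))
o=robot.get_obs(); print(o['ft_force'],o['grip_width'])
E
```

```text
6.1 pos [466.30883558 157.30750265 301.35633417] toolx yaw -21.933728895726848 tilt [-1.51453444e-03 -9.13884602e-04 -9.99998435e-01]
[220.31671261 247.22588621]
[-0.31177943 -0.37486074 -1.54496523] 0.04793107869435743
```

View pics/w3.png

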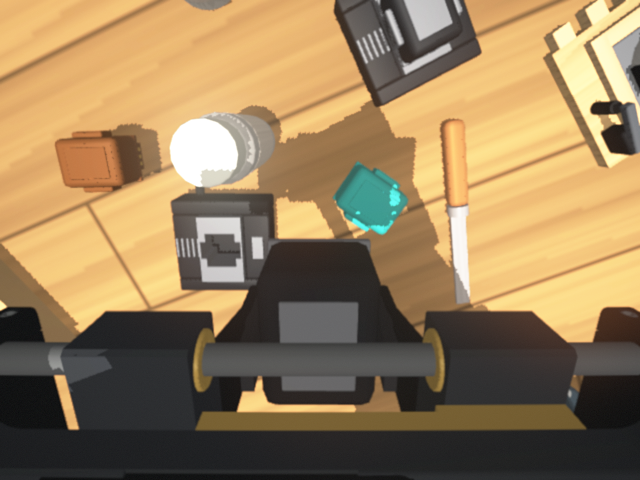

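Charger A's light collar is at px (220,248), spanning about (196–247, 217–280), with the dark pocket in its middle. I'll measure the collar.

```bash
python3 - <<'E'
from h import *
c=load('w3'); im=c['image'].astype(int); g=im.mean(2); sat=im.max(2)-im.min(2); print(im[225,220],im[250,203],im[247,225],im[247,258],im[270,240])
def rect(mask,z):
    n,L,S,C=cv2.connectedComponentsWithStats(mask.astype(np.uint8),connectivity=4); 
    k=1+np.argmax(S[1:,4]); ct=max(cv2.findContours((L==k).astype(np.uint8),cv2.RETR_EXTERNAL,cv2.CHAIN_APPROX_NONE)[0],key=cv2.contourArea)
    w=np.array([onz(c,p[0],z)[:2]*1000 for p in ct],np.float32); print(S[k],cv2.minAreaRect(w))
box=np.zeros(g.shape,bool); box[205:295,188:252]=1
for lo in (90,110,130): rect(box&(g>lo)&(sat<30),.062)
box=np.zeros(g.shape,bool); box[226:272,200:243]=1
for hi in (60,75,90): rect(box&(g<hi),.062)
E
```

```text
[220 218 215] [84 79 75] [90 87 83] [218 216 215] [208 206 206]
[ 188  215   64   68 2525] ((460.5501708984375, 280.55767822265625), (69.54679870605469, 79.41384887695312), 68.1718978881836)
[ 195  217   50   66 1913] ((458.8602294921875, 279.40753173828125), (51.17142105102539, 77.17432403564453), 68.09962463378906)
[ 195  217   49   65 1788] ((459.4621276855469, 279.22650146484375), (50.2661247253418, 76.11180114746094), 67.8757553100586)
[228 251  11   2  16] ((452.1419982910156, 266.0380554199219), (11.327581405639648, 1.1898295879364014), 68.13802337646484)
[212 243  28  11 105] ((456.4063720703125, 274.275146484375), (30.995594024658203, 10.32472038269043), 48.28497314453125)
[201 235  39  31 808] ((459.0527648925781, 278.7272033691406), (42.38911437988281, 34.684452056884766), 65.78898620605469)
```

Emit:
move_arm:
  moves: "-0.25 -0.5 0 0 0 0 0.3;-0.52 -1 0 0 0 0 0.3;-0.52 -1 0 0 0 0 0.3;-0.52 -1 0 0 0 0 0.3"

```text
time: 6.55
position: [0.4557, 0.2708, 0.3018]
tool_rot: [0.982, -0.189, -0.0, 0.0]
ft_force: [-0.3, -1.0, -0.8]
grip_width: 0.0478
grip_force: 30.0
```

Emit:
move_arm:
  moves: "0 -0.1 0.2 0 0 0 0.3;0 -0.1 0.6 0 0 0 0.3;0 -0.1 1 0 0 0 0.3;0 -0.1 1 0 0 0 0.3"

```text
time: 6.95
position: [0.4558, 0.2761, 0.1973]
tool_rot: [0.981, -0.191, -0.006, 0.004]
ft_force: [-1.1, -1.1, -1.8]
grip_width: 0.048
grip_force: 30.0
```

Emit:
move_arm:
  moves: "0 0 0.3 0 0 0 0.3;0 0 0.55 0 0 0 0.3;0 0 0.65 0 0 0 0.3;0 0 0.65 0 0 0 0.3;0 0 0.65 0 0 0 0.3"

```text
time: 7.45
position: [0.4607, 0.2798, 0.1386]
tool_rot: [0.982, -0.191, 0.001, -0.001]
ft_force: [-0.7, 0.2, -2.4]
grip_width: 0.0481
grip_force: 30.0
```

```bash
python3 - <<'E'
from h import *
go(459.7,279,116,-22); c=shot('wrist','w4.png'); print(robot.get_obs()['ft_force'])
E
```

```text
7.45 pos [460.73357603 279.79320923 138.57137242] toolx yaw -21.967288326681498 tilt [ 2.59532928e-03  7.50484182e-04 -9.99996351e-01]
shift [-0.007  0.012  0.226] turn z 0.0003634630368722469
[ 0.45890356  0.45675019 -2.82331127]
```

View pics/w4.png

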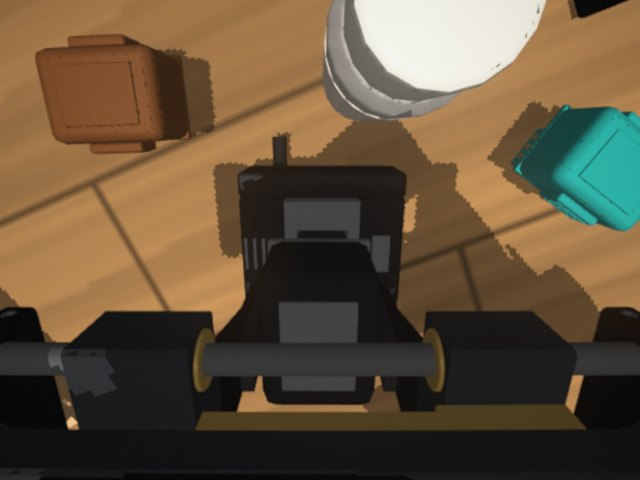

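The collar is centred on the held head (columns 285–360 against 268–372), so I lower stepwise and watch the forces.

Emit:
move_arm:
  moves: "-0.005 0.01 0.08 0 0 0 0.3;-0.005 0.01 0.15 0 0 0 0.3;-0.005 0.01 0.2 0 0 0 0.3;-0.005 0.01 0.24 0 0 0 0.3;-0.005 0.01 0.28 0 0 0 0.3;-0.005 0.01 0.28 0 0 0 0.3"

```text
time: 8.1
position: [0.4581, 0.2791, 0.1084]
tool_rot: [0.982, -0.19, -0.001, 0.0]
ft_force: [-0.2, 0.3, -2.4]
grip_width: 0.0475
grip_force: 30.0
```

Emit:
move_arm:
  moves: "0 0 0.06 0 0 0 0.3;0 0 0.11 0 0 0 0.3;0 0 0.16 0 0 0 0.3;0 0 0.2 0 0 0 0.3;0 0 0.24 0 0 0 0.3;0 0 0.25 0 0 0 0.3;0 0 0.25 0 0 0 0.3"

```text
time: 8.8
position: [0.4584, 0.2792, 0.0838]
tool_rot: [0.982, -0.19, -0.0, 0.0]
ft_force: [0.4, -0.7, -1.7]
grip_width: 0.0479
grip_force: 30.0
```

Emit:
move_arm:
  moves: "0 0 0.01 0 0 0 0.3;0 0 0.02 0 0 0 0.3;0 0 0.025 0 0 0 0.3;0 0 0.03 0 0 0 0.3;0 0 0.03 0 0 0 0.3"

```text
time: 9.3
position: [0.4587, 0.2793, 0.0818]
tool_rot: [0.982, -0.19, 0.0, -0.0]
ft_force: [-0.7, -1.4, 5.7]
grip_width: 0.0475
grip_force: 30.0
```

It seated at the expected height with light contact. I release and lift.

Emit:
move_arm:
  moves: "0 0 0.025 0 0 0 0.4;0 0 0.02 0 0 0 0.6;0 0 0.02 0 0 0 0.8;0 0 0.02 0 0 0 1;0 0 0.02 0 0 0 1;0 0 0.02 0 0 0 1;0 0 -0.1 0 0 0 1;0 0 -0.3 0 0 0 1;0 0 -0.6 0 0 0 1;0 0 -0.9 0 0 0 1;0 0 -1 0 0 0 1;0 0 -1 0 0 0 1"

```text
time: 10.5
position: [0.4596, 0.2797, 0.1829]
tool_rot: [0.982, -0.19, 0.002, -0.001]
ft_force: [-0.9, -0.6, -0.4]
grip_width: 0.0867
grip_force: 0.0
```

Emit:
move_arm:
  moves: "0 0 -0.4 0 0 0 1;0 0 -0.8 0 0 0 1;0 0 -1 0 0 0 1;0 0 -1 0 0 0 1;0 0 -1 0 0 0 1"

```text
time: 11.0
position: [0.4576, 0.2789, 0.2796]
tool_rot: [0.982, -0.19, -0.001, 0.001]
ft_force: [0.4, -0.6, -0.8]
grip_width: 0.0875
grip_force: 0.0
```

```bash
python3 - <<'E'
from h import *
c=shot('wrist','w5.png'); u=proj(c,[.4595,.279,.108]); print(u)
im=c['image']; print(im[int(u[1]),int(u[0])])
for z in (.108,.113): label(c,u,z,int(im[int(u[1]),int(u[0])].mean())-25,255)
go(595.5,9.4,240,4.5)
E
```

```text
[317.20900136 218.31707366]
[95 92 91]
px [ 297  198   38   50 1542] centre 456.0887451171875 282.24908447265625 size 33.86030578613281 45.81501770019531 yaw -21.86865997314453
px [ 297  198   38   50 1542] centre 457.3176574707031 281.7115478515625 size 33.33603286743164 45.10563659667969 yaw -21.868690490722656
11.05 pos [457.17103854 278.74071157 278.89690869] toolx yaw -21.930156898397886 tilt [-0.00415746 -0.00145299 -0.9999903 ]
shift [2.29  1.981 0.387] turn z -0.29366840998219873
```

View pics/w5.png

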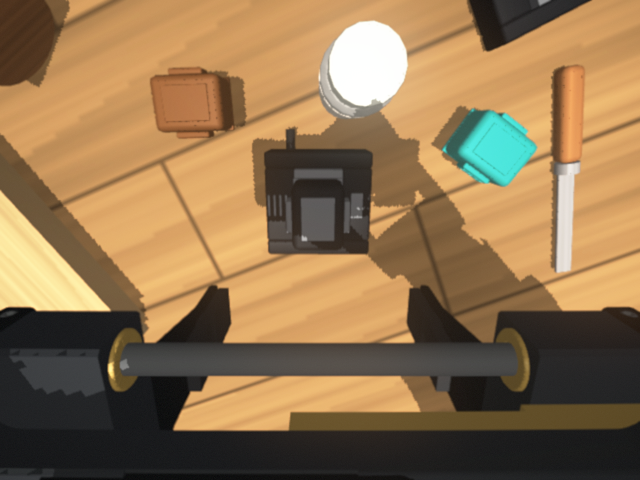

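The flat pack stands squarely in charger A with its label at px (301–334, 198–242); the odd size was the mask leaking into the collar. Next is charger B.

Emit:
move_arm:
  moves: "0.35 0.3 0 0 0 0 1;0.76 0.66 0 0 0 0 1;0.76 0.66 0 0 0 0 1"

```text
time: 11.35
position: [0.5059, 0.1854, 0.2787]
tool_rot: [0.981, -0.193, -0.001, 0.002]
ft_force: [-0.1, 1.2, -0.1]
grip_width: 0.0871
grip_force: 0.0
```

Emit:
move_arm:
  moves: "0.35 0.3 0 0 0 0 1;0.76 0.66 0 0 0 0 1;0.76 0.66 0 0 0 0 1"

```text
time: 11.65
position: [0.552, 0.0958, 0.2789]
tool_rot: [0.981, -0.193, -0.001, 0.001]
ft_force: [0.1, -0.3, -0.1]
grip_width: 0.0872
grip_force: 0.0
```

Emit:
move_arm:
  moves: "0.35 0.3 0 0 0 -0.09 1;0.77 0.66 0 0 0 -0.18 1;0.77 0.66 0 0 0 -0.27 1;0.77 0.66 0 0 0 -0.295 1;0.77 0.66 0 0 0 -0.295 1;0.77 0.66 0 0 0 -0.295 1"

```text
time: 12.25
position: [0.596, 0.011, 0.2796]
tool_rot: [0.999, 0.04, -0.001, -0.001]
ft_force: [-0.0, -0.0, 0.9]
grip_width: 0.0869
grip_force: 0.0
```

```bash
python3 - <<'E'
from h import *
c=shot('wrist','w6.png'); u=proj(c,[.5955,.0094,.108]); print(u)
im=c['image']; b=int(im[int(u[1])+5,int(u[0])].mean()); print(b)
for d in (8,14,20): label(c,(u[0],u[1]+5),.108,b-d,b+20)
go(595.5,9.4,82,4.5)
E
```

```text
[321.02546685 220.86083135]
89
px [ 304  201   33   42 1339] centre 594.5428466796875 10.129203796386719 size 38.57038116455078 28.67467498779297 yaw 5.509410858154297
px [ 304  201   33   42 1361] centre 594.5040283203125 10.19955062866211 size 38.659576416015625 28.822298049926758 yaw 5.509416580200195
px [ 304  201   33   43 1380] centre 594.022216796875 10.11147689819336 size 39.24195098876953 29.260404586791992 yaw 4.71388578414917
12.3 pos [596.18057176  11.02824072 279.99614788] toolx yaw 4.627139211748781 tilt [-2.28754169e-03  6.60192878e-04 -9.99997166e-01]
shift [-0.004  0.017  1.98 ] turn z 0.0014126579083197871
```

Emit:
move_arm:
  moves: "-0.018 0.008 0.4 0 0 -0.004 1;-0.018 0.008 0.8 0 0 -0.004 1;-0.018 0.008 1 0 0 -0.004 1;-0.018 0.008 1 0 0 -0.004 1"

```text
time: 12.7
position: [0.5923, 0.0103, 0.1776]
tool_rot: [0.999, 0.044, -0.004, -0.001]
ft_force: [-0.9, 1.1, 0.2]
grip_width: 0.0871
grip_force: 0.0
```

Emit:
move_arm:
  moves: "0 0 0.35 0 0 0 1;0 0 0.7 0 0 0 1;0 0 0.9 0 0 0 1;0 0 0.97 0 0 0 1;0 0 0.97 0 0 0 1;0 0 0.97 0 0 0 1"

```text
time: 13.3
position: [0.5967, 0.0091, 0.0857]
tool_rot: [0.999, 0.044, 0.002, 0.0]
ft_force: [-0.1, -0.2, 0.1]
grip_width: 0.0873
grip_force: 0.0
```

```bash
python3 - <<'E'
from h import *
go(594.4,10.1,82,5)
E
```

```text
13.3 pos [596.65953623   9.09291141  85.68740138] toolx yaw 4.995589055266384 tilt [ 3.21318879e-03 -5.09699292e-04 -9.99994708e-01]
shift [-0.022 -0.012  0.037] turn z -4.901049704017563e-05
```

Emit:
move_arm:
  moves: "0 0 0.01 0 0 0 1;0 0 0.01 0 0 0 1;0 0 0.01 0 0 0 1"

```text
time: 13.6
position: [0.5957, 0.009, 0.0839]
tool_rot: [0.999, 0.043, 0.001, 0.0]
ft_force: [-0.5, 0.2, -0.1]
grip_width: 0.087
grip_force: 0.0
```

Emit:
move_arm:
  moves: "-0.008 -0.01 0.018 0 0 0 0.7;-0.008 -0.01 0.018 0 0 0 0.3;-0.008 -0.01 0.018 0 0 0 0.3;-0.008 -0.01 0.018 0 0 0 0.3;-0.008 -0.01 0.018 0 0 0 0.3;-0.008 -0.01 0.018 0 0 0 0.3;-0.008 -0.01 0.018 0 0 0 0.3;-0.008 -0.01 0.018 0 0 0 0.3"
  squeeze: 30

```text
time: 14.4
position: [0.5944, 0.0098, 0.0814]
tool_rot: [0.999, 0.044, 0.0, 0.0]
ft_force: [-0.7, -0.9, 1.3]
grip_width: 0.048
grip_force: 30.0
```

```bash
python3 - <<'E'
from h import *
toolyaw();o=robot.get_obs();print(o['grip_width'],o['grip_force'],o['ft_force'])
E
```

```text
14.4 pos [594.44579742   9.84692331  81.37776872] toolx yaw 4.9907918197659145 tilt [ 1.81003080e-04 -2.86186805e-04 -9.99999943e-01]
0.04799002867395111 30.000652302076674 [-0.70249665 -0.90798622  1.2542309 ]
```

Emit:
move_arm:
  moves: "0 0 -0.05 0 0 0 0.3;0 0 -0.2 0 0 0 0.3;0 0 -0.45 0 0 0 0.3;0 0 -0.7 0 0 0 0.3;0 0 -1 0 0 0 0.3;0 0 -1 0 0 0 0.3"

```text
time: 15.0
position: [0.5971, 0.01, 0.1851]
tool_rot: [0.999, 0.044, 0.004, 0.001]
ft_force: [1.2, -0.1, -2.5]
grip_width: 0.0479
grip_force: 30.0
```

Emit:
move_arm:
  moves: "0 0 -0.4 0 0 0 0.3;0 0 -0.8 0 0 0 0.3;0 0 -1 0 0 0 0.3;0 0 -1 0 0 0 0.3"

```text
time: 15.4
position: [0.5959, 0.01, 0.2835]
tool_rot: [0.999, 0.044, 0.003, 0.0]
ft_force: [0.8, 0.4, -1.7]
grip_width: 0.0477
grip_force: 30.0
```

Emit:
move_arm:
  moves: "-0.25 0.4 0 0 0 0 0.3;-0.49 0.8 0 0 0 0 0.3;-0.49 0.8 0 0 0 0 0.3;-0.49 0.8 0 0 0 0 0.3"

```text
time: 15.8
position: [0.551, -0.0743, 0.2788]
tool_rot: [0.999, 0.042, -0.002, -0.001]
ft_force: [0.5, 0.0, -1.8]
grip_width: 0.0479
grip_force: 30.0
```

Emit:
move_arm:
  moves: "-0.25 0.4 0 0 0 0 0.3;-0.49 0.8 0 0 0 0 0.3;-0.49 0.8 0 0 0 0 0.3;-0.49 0.8 0 0 0 0 0.3"

```text
time: 16.2
position: [0.5104, -0.1575, 0.28]
tool_rot: [0.999, 0.043, -0.001, -0.001]
ft_force: [1.0, 0.6, -1.3]
grip_width: 0.0475
grip_force: 30.0
```

Emit:
move_arm:
  moves: "-0.25 0.4 0 0 0 -0.06 0.3;-0.49 0.8 0 0 0 -0.111 0.3;-0.49 0.8 0 0 0 -0.111 0.3;-0.49 0.8 0 0 0 -0.111 0.3;-0.49 0.8 0 0 0 -0.111 0.3;-0.49 0.8 0 0 0 -0.111 0.3"

```text
time: 16.8
position: [0.4695, -0.24, 0.281]
tool_rot: [0.991, 0.131, -0.0, -0.0]
ft_force: [0.1, -0.5, -2.6]
grip_width: 0.0477
grip_force: 30.0
```

```bash
python3 - <<'E'
from h import *
go(468.3,-243.8,230,15); c=shot('wrist','w7.png');t=shot('top','top2.png');print(robot.get_obs()['ft_force'])
E
```

```text
16.8 pos [ 469.46622412 -239.99344105  280.9752127 ] toolx yaw 15.112451896045242 tilt [-2.38938597e-04  9.16121361e-04 -9.99999552e-01]
shift [-0.021  0.034  0.51 ] turn z 0.001249465511613796
[-0.61292406 -0.1993284  -1.13331998]
```

View pics/w7.png

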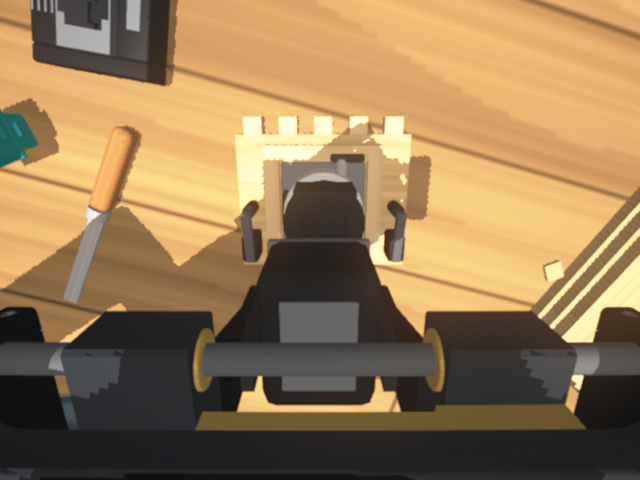

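The held pack hangs squarely above the router body at px (323,210). I correct by the printed offset and lower.

Emit:
move_arm:
  moves: "-0.02 0.035 0.2 0 0 0 0.3;-0.02 0.035 0.4 0 0 0 0.3;-0.02 0.035 0.5 0 0 0 0.3;-0.02 0.035 0.5 0 0 0 0.3;-0.02 0.035 0.5 0 0 0 0.3;-0.02 0.035 0.5 0 0 0 0.3"

```text
time: 17.5
position: [0.4685, -0.2461, 0.2322]
tool_rot: [0.991, 0.13, 0.001, 0.001]
ft_force: [-0.7, -0.3, -1.8]
grip_width: 0.0479
grip_force: 30.0
```

```bash
python3 - <<'E'
from h import *
go(468.3,-243.8,210,15)
E
```

```text
17.5 pos [ 468.47402585 -246.07231118  232.2139422 ] toolx yaw 14.98916792821129 tilt [ 0.00167842 -0.00132637 -0.99999771]
shift [ 0.004 -0.023  0.222] turn z -0.00012035635320789674
```

Emit:
move_arm:
  moves: "0 -0.018 0 0 0 0 0.3;0 -0.018 0.05 0 0 0 0.3;0 -0.018 0.1 0 0 0 0.3;0 -0.018 0.14 0 0 0 0.3;0 -0.018 0.18 0 0 0 0.3;0 -0.018 0.22 0 0 0 0.3;0 -0.018 0.22 0 0 0 0.3;0 -0.018 0.22 0 0 0 0.3"

```text
time: 18.3
position: [0.4673, -0.244, 0.2091]
tool_rot: [0.991, 0.13, -0.0, -0.0]
ft_force: [0.2, -0.1, -2.0]
grip_width: 0.0481
grip_force: 30.0
```

```bash
python3 - <<'E'
from h import *
go(468.3,-243.8,177.5,15);print(robot.get_obs()['ft_force'])
E
```

```text
18.3 pos [ 467.26084135 -243.98704413  209.0989049 ] toolx yaw 14.969857370087535 tilt [-2.73654371e-04  2.67775116e-04 -9.99999927e-01]
shift [0.011 0.001 0.316] turn z -0.00033491811013849963
[ 0.15619463 -0.08093168 -1.9995636 ]
```

Emit:
move_arm:
  moves: "0.008 0 0.05 0 0 0 0.3;0.008 0 0.1 0 0 0 0.3;0.008 0 0.14 0 0 0 0.3;0.008 0 0.18 0 0 0 0.3;0.008 0 0.22 0 0 0 0.3;0.008 0 0.26 0 0 0 0.3;0.008 0 0.29 0 0 0 0.3;0.008 0 0.29 0 0 0 0.3;0.008 0 0.29 0 0 0 0.3"

```text
time: 19.2
position: [0.4681, -0.2438, 0.1802]
tool_rot: [0.991, 0.13, 0.0, 0.0]
ft_force: [-0.9, 0.0, -1.8]
grip_width: 0.0475
grip_force: 30.0
```

Emit:
move_arm:
  moves: "0 0 0.015 0 0 0 0.3;0 0 0.025 0 0 0 0.3;0 0 0.032 0 0 0 0.3;0 0 0.037 0 0 0 0.3;0 0 0.037 0 0 0 0.3;0 0 0.037 0 0 0 0.3"

```text
time: 19.8
position: [0.4681, -0.2438, 0.1773]
tool_rot: [0.991, 0.13, 0.0, 0.0]
ft_force: [-1.9, 1.2, 6.2]
grip_width: 0.048
grip_force: 30.0
```

It seated at the same height as the flat pack was, with light contact. I release while holding that height, then tug nothing and lift.

Emit:
move_arm:
  moves: "0 0 0 0 0 0 0.5;0 0 0 0 0 0 0.6;0 0 0 0 0 0 0.8;0 0 0 0 0 0 1;0 0 0 0 0 0 1;0 0 0 0 0 0 1;0 0 -0.1 0 0 0 1;0 0 -0.3 0 0 0 1;0 0 -0.6 0 0 0 1;0 0 -0.9 0 0 0 1;0 0 -1 0 0 0 1;0 0 -1 0 0 0 1"

```text
time: 21.0
position: [0.4689, -0.2444, 0.2783]
tool_rot: [0.991, 0.13, 0.002, 0.002]
ft_force: [-0.9, -0.7, 0.2]
grip_width: 0.0871
grip_force: 0.0
```

Emit:
move_arm:
  moves: "0 0 -0.3 0 0 0 1;0 0 -0.55 0 0 0 1;0 0 -0.55 0 0 0 1;0 0 -0.55 0 0 0 1;0 0 -0.55 0 0 0 1"

```text
time: 21.5
position: [0.4671, -0.243, 0.3294]
tool_rot: [0.991, 0.13, -0.002, -0.002]
ft_force: [-0.4, 0.2, -0.6]
grip_width: 0.0871
grip_force: 0.0
```

```bash
python3 - <<'E'
from h import *
toolyaw(); c=shot('wrist','w8.png'); label(c,(323,235),.204,60)
s=shot('scene','scene2.png'); s1=load('scene1')
label(s,(166,306),.204,90,220)
t1=load('top1');
def cr(im,u,v,r,k=266): 
    x=cv2.resize(im[v-r:v+r,u-r:u+r,::-1],(k,k),interpolation=cv2.INTER_CUBIC); return cv2.convertScaleAbs(x,alpha=1.8,beta=20)
W=c['image']
cv2.imwrite('pics/crop2.png',np.vstack([np.hstack([cr(s1['image'],185,330,60),cr(s['image'],185,330,60),cr(s['image'],350,190,45)]),np.hstack([cr(load('w1')['image'],323,235,50),cr(W,323,235,50),cr(s['image'],323,285,45)])]))
E
```

```text
21.5 pos [ 467.06811803 -243.02899073  329.41264206] toolx yaw 14.970736846616537 tilt [-0.00339601  0.00275974 -0.99999043]
px [ 301  209   39   50 1921] centre 468.11090087890625 -242.84361267089844 size 40.44758987426758 29.681682586669922 yaw 16.02126121520996
seed g 76.33333333333333
```

View pics/crop2.png

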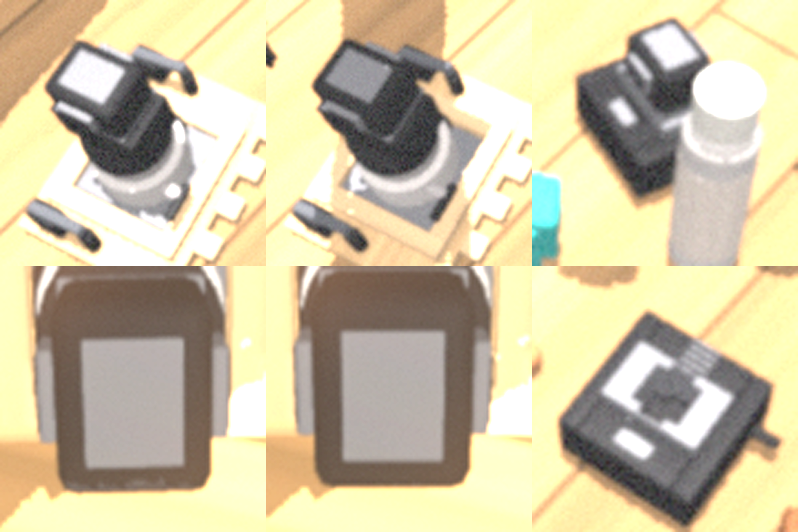

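Before and after match. The charged pack is home in the router with both buttons out, the flat pack stands in charger A, and charger B is empty. I hand in.

```bash
python3 -c "
from rig import robot; print(robot.hand_in())"
```

```text
the job is handed in; nothing more can be done
None
```

I've handed the job in: the flat pack stands fully home in charger A, and the charged pack is fully home in the router with both buttons sprung out. It took about 21.5 s, and I saw nothing else disturbed.

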